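# Drop a spent battery through the spring flap

### The arm

A 6-joint arm with a two-finger parallel gripper is mounted at the origin on the work surface. World frame = base frame: x ahead of the robot, y to its left, z up, the work surface at z = 0. Lengths are in mm, angles in rad, forces in N, time in s.
With the tool pointing down it reaches from about 350 to 875 mm from the base axis. Payload 4.2 kg.
Tool frame: the origin (TCP) lies at the very end of the fingers, on their centre line; the grasp point (between the pads) lies arm.hold_point_z behind it (arm.hold_point_z is the distance from the TCP to the grasp point, in mm); y points along the fingers, x is the direction in which the jaws open and shut, and the axes are right-handed (so a half turn about y gives the same grasp; the last joint's range is limited). The gripper opens to 85 mm and grips with 20 to 120 N. Pads are 22 mm wide; open, the fingers measure 114 mm over their backs; the gripper's body (76 mm by 85 mm) begins 54 mm behind the grasp point. The pads swing forward as they close: fully open they stand 13 mm farther back than shut.
Start: joints at [1.523, 0.385, 0.008, 0, -1.194, -0.259], TCP at [188.724, 595.804, 231.312] pointing down, gripper open.
Joint ranges: [-3.14, 3.14], [-1.21, 2.06], [-1.07, 1.41], [-3.16, 2.05], [-2.99, -0.16], [-3.1, 3.1]. Speed limits (rad/s): [2.79, 2.79, 3.14, 3.14, 3.14, 3.14].

### API

Orientations are given as a unit quaternion [x, y, z, w].
In Python, from bench import arm gives the robot as it stands.
- The arm moves only by the shell command python3 -m creep 'ROWS'. ROWS is JSON, a list of rows, each a list of 3 entries, a list of its own where there are three numbers: the shift along the world's x, y, z in mm, then the turn, a rotation vector about the world's x, y, z in rad, then the gripper command: -1 is shut, 1 is fully open, values between are in proportion. In form: [[[dx, dy, dz], [wx, wy, wz], jaw], ...]. A call has 1 to 12 rows; each row is the pose to reach, as a shift and turn from the pose commanded when the call began; what a row does not reach only later rows make up. A row lasts 1/12 s, in which the tool goes at most 41.7 mm and 7.16 degrees, less where a joint would pass 70% of its speed; a pose out of reach is approached as far as the arm can. A call with a gripper value outside its range is refused whole. The fingers move at their own pace and stop on an object; the grip force is fixed at half the most. Time passes only in rows, so rows that repeat a pose let the fingers close. It gives the time, the measured TCP pose, the force and the opening at its end, in the units of the state.
- arm.read_state(): the state, without advancing time (a new reading comes with each control period).
- arm.get_image(name): name is "scene" or "top" or "wrist"; returns (picture, depth): 480x640x3 uint8, red, green, blue; 480x640 float32, mm along the optical axis (not along the pixel's ray), 0 where there is no reading.
- arm.camera_params(name): a dict with "camera_matrix" (3x3 intrinsics, pixels), "extrinsics" (4x4, takes a point from world to camera coordinates); the wrist camera has in their place "T_tool_cam" (4x4, takes a point from camera to tool coordinates, whose origin is the TCP and whose axes are the tool frame's). Camera axes: x right, y down, z forward; pixel columns grow to the right and rows downward; lengths in mm; the calibration is good to about 2 mm. A picture is of the moment at which its call begins: read the wrist's pose just before it. camera_params takes no time and is no camera call.
- arm.job_done(): hands the job in, once; it reports no verdict.
The state is a dict: "clock": time; "joints": joint angles; "joint_vel": joint speeds; "joint_efforts": joint torques, N m; "position": TCP position; "ee_rot": TCP orientation; "contact_force": force on the tool from outside, world axes, zero at the start; "wrist_torque": the same for the moment, N m; "gripper_width": finger opening in mm.
Only numpy, scipy, OpenCV 4.12 (cv2) and the standard library are available. Lean on these libraries where they do the work, as an engineer would, in place of code of your own. Each camera call takes 0.05 s, during which the arm holds its last target.

### The job

Put the blue spent battery block that lies in the tray's feed lane away in the tray's bin: with one finger push the orange spring flap open and keep holding it, and with the other finger push the block along the lane, past the open flap, until it drops in. Never pick the block up or shove the flap open with it, and once it has dropped let the flap swing fully shut; leave the other things around the tray where they are.

Things in the scene. Friction and masses are not known exactly. Their poses are not given: they have to be found in the camera images.
- tray: Grey drop-off tray, fixed. Origin at table height below the middle of the doorway; +x points through the doorway into the bin (roughly away from the robot), +y left, z up. In its frame (mm): deck top z=60, x=-150..4, y=-130..65. Doorway at x=0 between two black posts 12x10 at y=60 and y=-60, top z=115, nothing over it. Deck left of the lane (y=10..65) is bare: a finger can reach the flap there.
- lane (a point): Point on the deck at the middle of the white feed lane, at the doorway (tray x=0, y=-22, z=60), axes as the tray's. The lane spans tray y=-50..6 between two green curbs, 4 mm thick and 6 mm high, x=-145..-15.
- bin (a point): Middle of the bin's floor (tray x=67, y=0, z=6), axes as the tray's. The bin is open-topped, inside tray x=4..130, y=-60..60, its walls reach z=75; the deck ends over it at x=4.
- flap (a joint): Orange flap in the doorway, hinge angle in rad: 0 shut, to 1.5 wide open (swung into the bin, to tray +x). Vertical hinge at tray x=0, y=52 (left); shut, the leaf spans y=49..-51, z=63..108, 4 mm thick. A spring shuts it within 1 s when let go; turning it takes 0.024 N m shut to 0.07 N m open (1 to 2 N at a finger). From about 1.2 rad the whole lane is free.
- flap_hinge (a point): Point on the flap's hinge axis, half-way up the leaf (tray x=0, y=52, z=85.5); its axes turn with the flap.
- block: Loose blue battery block with a brass-coloured end, 28 (its x) by 48 (its y) by 22 mm high, 60 g; origin at its centre. It lies flat in the feed lane, long side across the lane with 2 to 6 mm of play at either end, its centre 50 to 85 mm before the doorway. When pushed past the end of the deck it drops 54 mm to the bin floor.
- old_block: A black block of the same size already lying at the far end of the bin; origin at its centre. It may be nudged.
- tub: White-capped little tub, 34 mm wide, 34 high, loose on the tray's deck to the right of the lane; origin under its centre. Leave alone.
- alarm: White round smoke alarm, 104 mm wide, 34 high, loose on the table at the left; origin under its centre. Leave alone.
- carton_a: Bulb carton, white with an orange band, 60x60x110 mm, standing at the right; origin under its centre. Leave alone.
- tin: Tin with a blue label, 84 mm wide, 100 high, standing at the right; origin under its centre. Leave alone.
- driver: Screwdriver lying on the table at the left. Leave alone.
Things that resemble listed ones, but are neither listed nor needed, are in the scene too. Of the things that look like the block, the largest one is meant.

How it is judged:
By the outcome, as a careful person would: the job done as asked, in the order asked, and still so for the second after the job is handed in, with the robot touching nothing.
It also fails if it takes over 38 s, if anything falls off the work surface, if the arm or the gripper's body presses on something with over 40 N, if the wrist force passes 120 N, or if a joint passes its speed limit or range.

## Working session

There is one attempt and no reset: what is moved stays moved. The work goes in short steps, Python scripts to look and compute and a shell command to move; the robot and the scene stay as the last step left them, time stands still between calls to the robot, and variables do not carry over. Pictures are saved under pics/ and viewed, and the job is handed in when it is done.

```bash
ls; mkdir -p pics
cat > h.py <<'E'
from bench import arm
import numpy as np, cv2
def snap(n,fn):
    p,d=arm.get_image(n); cv2.imwrite('pics/'+fn+'.png',p[:,:,::-1]); np.save('pics/'+fn+'.npy',d); return p,d
def w(n,u,v,z):
    c=arm.camera_params(n);K=np.array(c['camera_matrix']);E=np.array(c['extrinsics'])
    p=np.linalg.inv(K)@np.array([u*z,v*z,z]); return (np.linalg.inv(E)@np.append(p,1))[:3]
E
python3 - <<'E'
from h import *
snap('top','top0');snap('scene','scene0')
s=arm.read_state();print(s); print(arm.hold_point_z)
for n in('top','scene','wrist'):print(arm.camera_params(n))
E
```

```text
pics
{'clock': 0.1, 'joints': array([ 1.52259974e+00,  3.85494404e-01,  6.79478593e-03, -4.47761886e-04,
       -1.19397909e+00, -2.58582907e-01]), 'joint_vel': array([ 0.00027486, -0.00257047,  0.00312791,  0.00046644, -0.00016804,
       -0.00045118]), 'joint_efforts': array([ 5.04922730e-05, -3.93317556e+01,  1.88931262e+01,  4.19806749e+00,
       -2.57584004e-03,  9.96883728e-06]), 'position': array([188.57751949, 595.34526805, 230.33280374]), 'ee_rot': array([ 0.41822062, -0.57013326,  0.57098298, -0.41715466]), 'contact_force': array([ 0.23995277, -0.54944275, -1.31254667]), 'wrist_torque': array([ 0.01962534, -0.01646599, -0.0292742 ]), 'gripper_width': 85.9822299736765}
18.700000000000003
{'camera_matrix': array([[549.4504245 ,   0.        , 317.25088209],
       [  0.        , 549.4504245 , 238.97035141],
       [  0.        ,   0.        ,   1.        ]]), 'extrinsics': array([[ 5.84065634e-03, -9.99972999e-01, -4.45969507e-03,
         8.98175889e+00],
       [-9.90629545e-01, -5.17741538e-03, -1.36478200e-01,
         5.21655453e+02],
       [ 1.36451425e-01,  5.21502796
[... 493 characters left out ...]
       [-5.52942993e-01, -5.03498896e-01, -6.63884710e-01,
         1.20221119e+03],
       [ 0.00000000e+00,  0.00000000e+00,  0.00000000e+00,
         1.00000000e+00]])}
{'camera_matrix': array([[356.20541404,   0.        , 316.32684811],
       [  0.        , 356.20541404, 246.2200515 ],
       [  0.        ,   0.        ,   1.        ]]), 'T_tool_cam': array([[ 9.99999827e-01, -4.20683470e-04,  4.12225862e-04,
         1.02855303e+00],
       [-5.20250058e-04, -3.02777616e-01,  9.53061092e-01,
        -1.42059498e+02],
       [-2.76124283e-04, -9.53061141e-01, -3.02777782e-01,
         7.67453989e+01],
       [ 0.00000000e+00,  0.00000000e+00,  0.00000000e+00,
         1.00000000e+00]])}
```

View pics/top0.png

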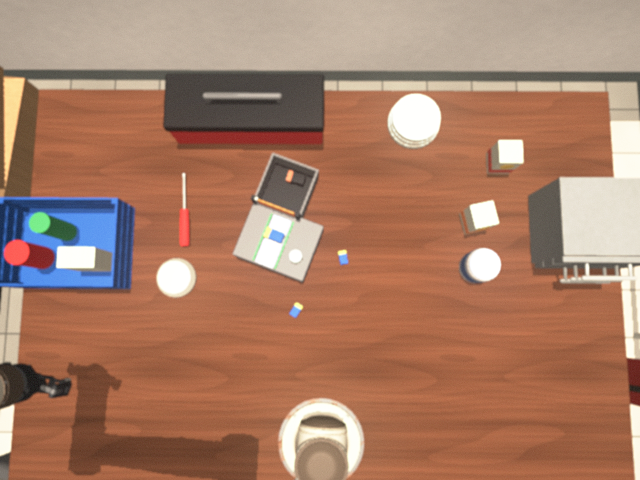

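View pics/scene0.png

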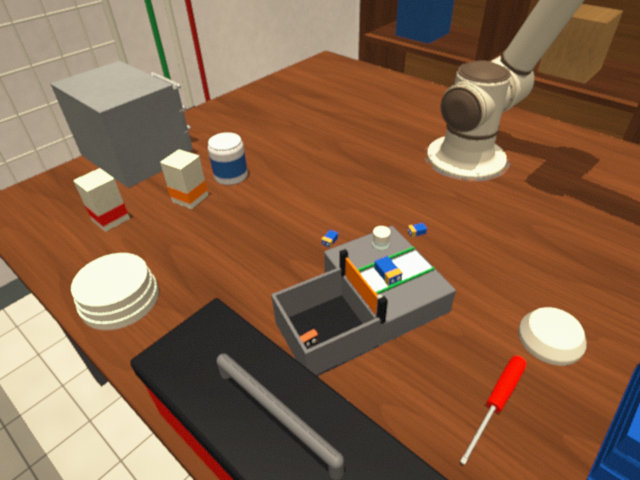

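Run:
```python
from h import *
im=cv2.imread('pics/top0.png');d=np.load('pics/top0.npy')
c=arm.camera_params('top');K=np.array(c['camera_matrix']);E=np.array(c['extrinsics'])
v,u=np.mgrid[0:480,0:640]
P=np.stack([(u-K[0,2])/K[0,0]*d,(v-K[1,2])/K[1,1]*d,d,np.ones_like(d)],-1)@np.linalg.inv(E).T
P=P[...,:3]; np.save('pics/P.npy',P)
roi=(u>225)&(u<335)&(v>145)&(v<290)
m=roi&(abs(P[...,2]-60)<6)
r=cv2.minAreaRect(P[m][:,:2].astype(np.float32));print('deck',r,cv2.boxPoints(r),np.median(P[m][:,2]))
hsv=cv2.cvtColor(im,cv2.COLOR_BGR2HSV)
def col(lo,hi,nm,zmin=0):
    k=roi&(cv2.inRange(hsv,lo,hi)>0)&(P[...,2]>zmin)
    q=P[k]
    if len(q)<3:print(nm,len(q));return
    r=cv2.minAreaRect(q[:,:2].astype(np.float32));print(nm,len(q),q.mean(0).round(1),r,q.min(0).round(),q.max(0).round())
col((105,150,60),(125,255,255),'blue',50)
col((5,150,100),(20,255,255),'orange',62)
col((45,100,50),(85,255,255),'green',40)
col((22,120,100),(38,255,255),'yellow',50)
cv2.imwrite('pics/c0.png',cv2.resize(im[145:290,220:350],None,fx=4,fy=4,interpolation=cv2.INTER_CUBIC))
```

```text
deck ((576.9529418945312, 90.8145980834961), (195.33718872070312, 281.9244079589844), 69.31241607666016) [[410.5763    49.24163 ]
 [674.3224   -50.354397]
 [743.3296   132.38757 ]
 [479.5835   231.9836  ]] 59.18351052898174
blue 0
orange 48 [596.4 121.9  87.3] ((594.66650390625, 117.3503189086914), (93.69023132324219, 2.3894271850585938), 69.61753845214844) [578.  74.  76.] [611. 161. 111.]
green 0
yellow 0
```

View pics/c0.png

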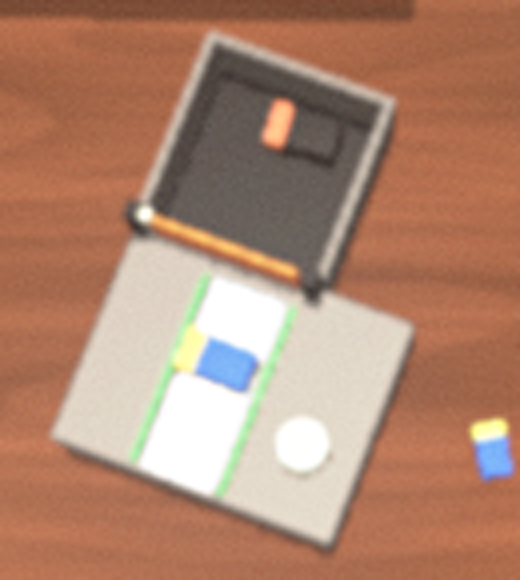

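Run:
```python
from h import *
from scipy.spatial.transform import Rotation as R
s=arm.read_state();print(R.from_quat(s['ee_rot']).as_matrix().round(3))
P=np.load('pics/P.npy')
for n,(u,v) in dict(block=(273.5,235.5),tub=(295.5,256)).items():
  p=P[int(v),int(u)]; a=np.radians(-20.7);t=p[:2]-[597,118]; print(n,p.round(1),(np.array([[np.cos(a),np.sin(a)],[-np.sin(a),np.cos(a)]])@t).round(1))
```

```text
[[-0.302 -0.001  0.953]
 [-0.953 -0.002 -0.302]
 [ 0.002 -1.     0.   ]]
block [524.9 124.5  81.4] [-69.7 -19.3]
tub [470.   67.2  94.6] [-100.8  -92.4]
```

```bash
python3 -m creep '[[[350,-516,20],[0,0,-1.19],1],[[350,-516,20],[0,0,-1.19],1],[[350,-516,20],[0,0,-1.19],1],[[350,-516,20],[0,0,-1.19],1],[[350,-516,20],[0,0,-1.19],1],[[350,-516,20],[0,0,-1.19],1],[[350,-516,20],[0,0,-1.19],1],[[350,-516,20],[0,0,-1.19],1],[[350,-516,20],[0,0,-1.19],1],[[350,-516,20],[0,0,-1.19],1],[[350,-516,20],[0,0,-1.19],1],[[350,-516,20],[0,0,-1.19],1]]'
```

```text
clock: 1.1
position: [469.7, 180.2, 247.3]
ee_rot: [-0.026, 0.707, -0.707, 0.026]
contact_force: [0.1, 1.2, 0.0]
gripper_width: 85.3
```

```bash
python3 -m creep '[[[66,-97,2],[0,0,0],1],[[66,-97,2],[0,0,0],1],[[66,-97,2],[0,0,0],1],[[66,-97,2],[0,0,0],1],[[66,-97,2],[0,0,0],1],[[66,-97,2],[0,0,0],1]]'
python3 - <<'E'
from h import *
s=arm.read_state();np.save('pics/w1s.npy',np.concatenate([s['position'],s['ee_rot']]));print(s['position'],s['ee_rot'],s['joints'],abs(s['joint_vel']).max())
snap('wrist','w1')
E
```

```text
clock: 1.6
position: [534.9, 85.0, 248.8]
ee_rot: [0.026, -0.707, 0.707, -0.025]
contact_force: [-0.4, 0.0, 0.6]
gripper_width: 85.5
[534.88923397  85.03137229 248.79880303] [ 0.02630121 -0.70659205  0.7066739  -0.02545429] [ 4.56936804e-01  2.30870346e-01 -1.68345805e-01 -4.15565627e-04
 -1.17272091e+00 -3.83565810e-01] 0.029899607961772955
```

View pics/w1.png

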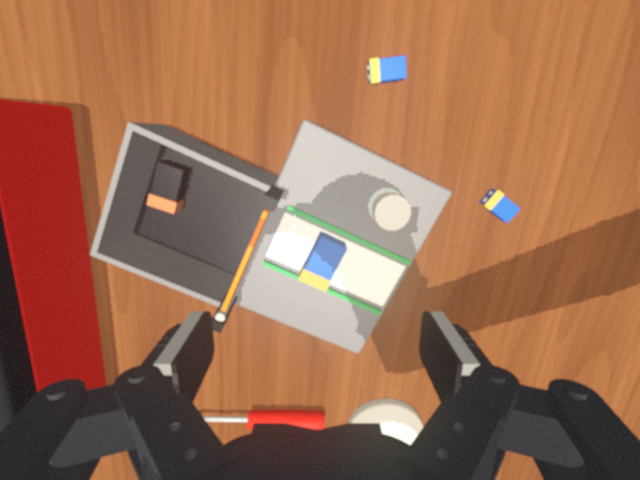

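```bash
cat >> h.py <<'E'
from scipy.spatial.transform import Rotation as R
from scipy.optimize import least_squares
def wcam(st):
    c=arm.camera_params('wrist');T=np.eye(4);T[:3,:3]=R.from_quat(st[3:]).as_matrix();T[:3,3]=st[:3]
    return np.array(c['camera_matrix']),T@np.array(c['T_tool_cam'])
def plane(st,u,v,z):
    K,T=wcam(st);d=T[:3,:3]@np.linalg.inv(K)@np.array([u,v,1.]);o=T[:3,3]
    return (o+d*(z-o[2])/d[2])
def proj(st,p):
    K,T=wcam(st);q=np.linalg.inv(T)@np.append(p,1);q=K@q[:3];return q[:2]/q[2]
def tray2w(par,p):
    x,y,a=par;c,s=np.cos(a),np.sin(a);return np.array([x+c*p[0]-s*p[1],y+s*p[0]+c*p[1],p[2]])
def w2tray(par,p):
    x,y,a=par;c,s=np.cos(a),np.sin(a);d=np.asarray(p)[:2]-[x,y];return np.array([c*d[0]+s*d[1],-s*d[0]+c*d[1]])
E
python3 - <<'E'
from h import *
im=cv2.imread('pics/w1.png')
cv2.imwrite('pics/w1a.png',cv2.resize(im[110:360,230:460],None,fx=3,fy=3,interpolation=cv2.INTER_CUBIC)[:600])
cv2.imwrite('pics/w1c.png',cv2.resize(im[110:360,80:310],None,fx=2.3,fy=2.3,interpolation=cv2.INTER_CUBIC))
cv2.imwrite('pics/w1b.png',cv2.resize(im[190:360,190:420],None,fx=3.4,fy=3.4,interpolation=cv2.INTER_CUBIC))
E
```

```text
(no output)
```

View pics/w1b.png

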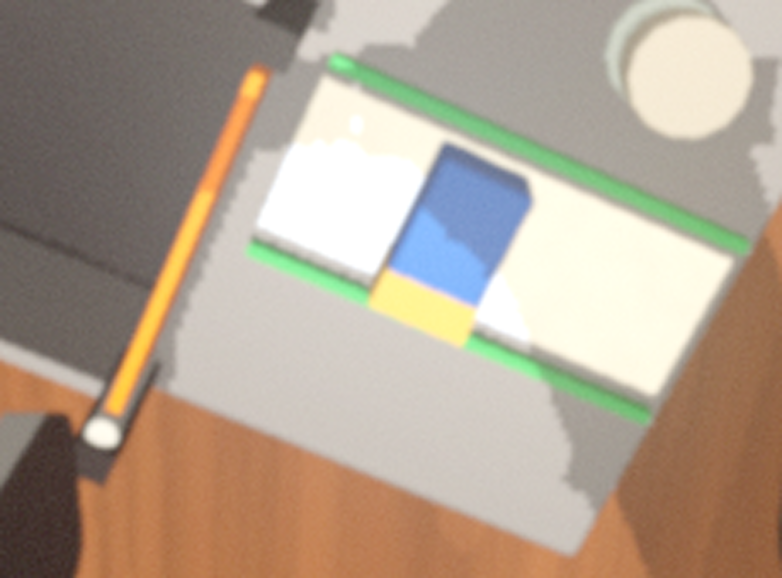

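View pics/w1a.png

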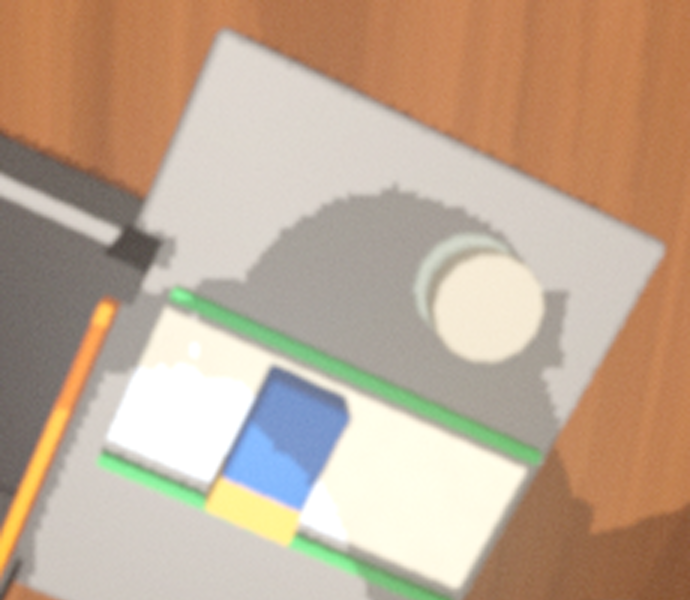

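Run:
```python
from h import *
st=np.load('pics/w1s.npy')
b=lambda u,v:np.array([190+u/3.4,190+v/3.4]); a=lambda u,v:np.array([230+u/3,110+v/3])
F=[((-150,65,60),b(574,553)),((-150,-130,60),a(663,247)),((4,-130,60),a(226,30)),((-15,-52,66),b(332,62)),((-145,-52,66),b(748,247)),((-15,8,66),b(250,248)),((-145,8,66),b(648,413)),((0,-51,108),b(260,68)),((0,52,109),b(102,432))]
def res(q,par=True):
    return np.concatenate([proj(st,tray2w(q[:3],np.array(p)+[0,0,q[3]]))-m for p,m in F])
r=least_squares(res,[597,118,-.36,0],loss='soft_l1');print(r.x,np.degrees(r.x[2]),r.fun.reshape(-1,2).round(1).tolist())
T=r.x[:3];np.save('pics/tray.npy',T);dz=r.x[3]
for n,c in dict(FL=b(370,306),RL=b(466,346),RR=b(528,206),FR=b(440,165)).items():
    print(n,w2tray(T,plane(st,*c,82+dz)).round(1))
print('tub',w2tray(T,plane(st,*b(690,77),94+dz)).round(1))
# fingertip visible corners: depth
d=np.load('pics/w1.npy');K,Tc=wcam(st)
P=lambda u,v:(np.linalg.inv(Tc)[:3,:3].T@(np.linalg.inv(K)@np.array([u,v,1])*d[v,u]))+Tc[:3,3]
for u,v in[(190,325),(205,325),(200,345),(430,330),(445,325),(455,345)]:print(u,v,d[v,u],P(u,v).round(1))
```

```text
[ 5.93537895e+02  1.19186856e+02 -3.60291631e-01 -5.04969541e+00] -20.643189845274723 [[0.0, 1.1], [1.3, -0.3], [-1.8, -0.6], [0.1, -0.1], [-1.3, -0.0], [-0.0, -0.3], [-0.4, 0.7], [0.2, 1.9], [2.8, -2.8]]
FL [-52.    3.9]
RL [-81.7   3.7]
RR [-79.2 -41.2]
FR [-52.5 -41.7]
tub [-98.7 -92.6]
190 325 130.27739 [580.8  77.1 275.3]
205 325 135.8304 [576.8  79.6 270.4]
200 345 130.0435 [576.6  83.6 277.7]
430 330 134.26465 [491.7  74.4 272.5]
445 325 128.32176 [488.5  69.3 277.2]
455 345 115.99288 [489.8  69.3 290.1]
```

Run:
```python
import cv2
im=cv2.imread('pics/w1.png')
cv2.imwrite('pics/w1f.png',cv2.resize(im[300:480],None,fx=1.25,fy=1.25*2,interpolation=cv2.INTER_CUBIC))
```

```text
(no output)
```

View pics/w1f.png

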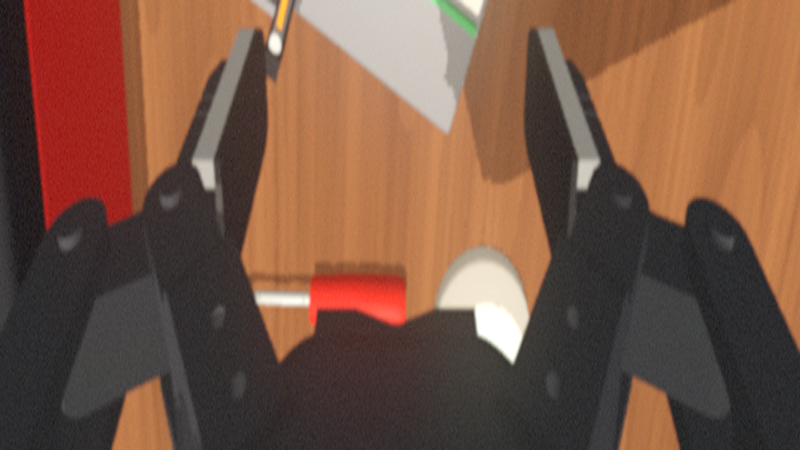

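Run:
```python
from h import *
c=arm.camera_params('top');K=np.array(c['camera_matrix']);E=np.array(c['extrinsics'])
a=lambda u,v:np.array([220+u/4-.4,145+v/4-.4])
F=[((-150,65,60),a(53,437)),((-150,-130,60),a(332,547)),((4,-130,60),a(413,325)),((-15,-52,66),a(293,310)),((-145,-52,66),a(222,493)),((-15,8,66),a(206,278)),((-145,8,66),a(137,460)),((0,-51,108),a(298,275))]
def pr(p):
    q=K@(E[:3]@np.append(p,1));return q[:2]/q[2]
for free in(1,0):
    r=least_squares(lambda q:np.concatenate([pr(tray2w(q[:3],np.array(p)+[0,0,free*q[3]]))-m for p,m in F]),[597,118,-.36,0],loss='soft_l1');print(r.x,r.fun.reshape(-1,2).round(1).tolist())
T=r.x[:3]
P=lambda u,v,z:(lambda o,d:o+d*(z-o[2])/d[2])(np.linalg.inv(E)[:3,3],np.linalg.inv(E)[:3,:3]@np.linalg.inv(K)@np.array([u,v,1.]))
for uv in[(192,325),(175,368),(258,355),(243,390)]:print(w2tray(T,P(*a(*uv),82)).round(1))
```

```text
[ 5.97981943e+02  1.19616047e+02 -3.55917710e-01 -2.37977052e+01] [[0.0, 0.4], [-0.3, -0.8], [0.4, 0.0], [0.1, -0.2], [-0.1, 0.1], [0.6, -0.2], [-0.3, 0.3], [-0.2, 0.2]]
[ 5.94817915e+02  1.17825007e+02 -3.56838845e-01  0.00000000e+00] [[-0.8, 0.5], [0.1, -0.1], [1.1, -0.2], [0.3, -0.5], [-0.3, 0.6], [0.5, -0.6], [-0.8, 0.6], [0.0, -0.2]]
[-50.8   3.3]
[-80.4   3.3]
[-53.9 -43.1]
[-78.2 -42.4]
```

```bash
python3 -m creep '[[[-2,35,-20],[0,0,0],1],[[-4,69,-40],[0,0,0],1],[[-4,69,-80],[0,0,0],1],[[-4,69,-115],[0,0,0],1],[[-4,69,-115],[0,0,0],1],[[-4,69,-115],[0,0,0],1],[[-4,69,-115],[0,0,0],1]]'
python3 - <<'E'
from h import *
s=arm.read_state();np.save('pics/w2s.npy',np.concatenate([s['position'],s['ee_rot']]));print(s['position'],s['ee_rot'],s['contact_force'],abs(s['joint_vel']).max())
m=R.from_quat(s['ee_rot']).as_matrix();print(m.round(3));T=np.array([594.5,118.5,-.358]);print(w2tray(T,s['position']))
snap('wrist','w2');snap('scene','s2')
E
```

```text
clock: 2.23
position: [532.4, 155.4, 136.5]
ee_rot: [-0.026, 0.707, -0.706, 0.028]
contact_force: [0.2, -0.0, 0.8]
gripper_width: 85.5
[532.37202599 155.36485105 136.49583174] [-0.02566954  0.70686492 -0.70632576  0.02805335] [ 0.21826479 -0.02826321  0.78634993] 0.02195988416087255
[[-0.997  0.003  0.076]
 [-0.076  0.001 -0.997]
 [-0.003 -1.    -0.001]]
[-71.1065372   12.75785109]
```

View pics/w2.png

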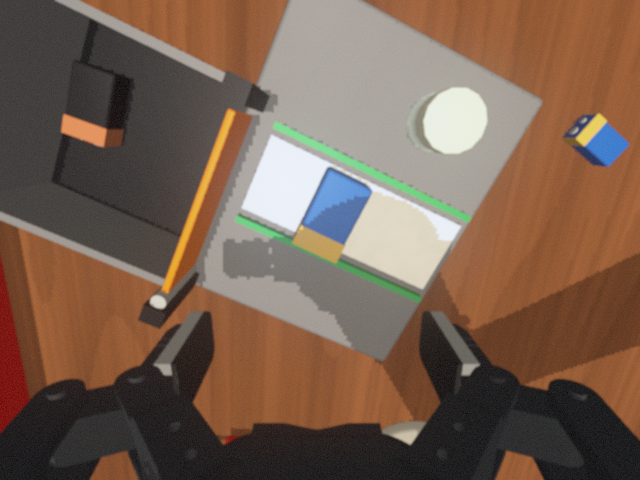

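View pics/s2.png

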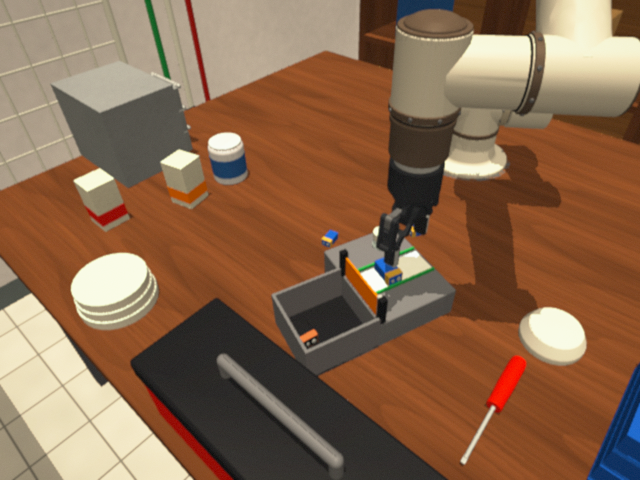

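Run:
```python
from h import *
st=np.load('pics/w2s.npy')
F=[((-150,65,60),(383,360)),((-150,-130,60),(541,100)),((-15,-52,66),(276,127)),((-145,-52,66),(467,217)),((-15,8,66),(239,219)),((-145,8,66),(418,296)),((0,-51,108),(233,112))]
for fr in(0,1):
    r=least_squares(lambda q:np.concatenate([proj(st,tray2w(q[:3],np.array(p)+[0,0,fr*q[3]]))-m for p,m in F]),[597,118,-.36,0],loss='soft_l1');print(r.x,r.fun.reshape(-1,2).round(1).tolist())
    T=r.x[:3];print(w2tray(T,st[:3]))
    for c in[(293,243),(336,262),(371,190),(326,172)]:print(w2tray(T,plane(st,*c,82+fr*r.x[3])).round(1))
# pad corners predicted: tool coords (±42.75, -13, ±11)
K,Tc=wcam(st)
for x in(-42.75,42.75):
  for y in(-13,):
    for z in(11,-11): print(x,z,proj(st,st[:3]+R.from_quat(st[3:]).as_matrix()@np.array([x,y,z])).round(0))
im=cv2.imread('pics/w2.png');cv2.imwrite('pics/w2f.png',cv2.resize(im[290:400,130:510],None,fx=2.1,fy=4,interpolation=cv2.INTER_CUBIC))
```

```text
[ 5.94652845e+02  1.18533282e+02 -3.58838055e-01  0.00000000e+00] [[0.8, 4.8], [5.2, -0.2], [-3.3, -1.5], [2.0, 3.1], [-4.3, 0.4], [1.8, 4.8], [-3.2, -1.1]]
[-71.24862505  12.61341652]
[-52.4   1.8]
[-80.    1.9]
[-79.  -44.3]
[-52.4 -42.6]
[ 5.93911610e+02  1.18949977e+02 -3.54300145e-01 -5.99288879e+00] [[1.1, -0.3], [-0.1, 0.0], [-1.1, -0.7], [-0.6, 0.5], [-0.9, -1.1], [0.9, 0.6], [0.9, 0.5]]
[-70.35089107  12.80295076]
[-51.9   3.8]
[-80.3   4. ]
[-79.6 -43.6]
[-52.1 -42. ]
-42.75 11 [207. 308.]
-42.75 -11 [212. 355.]
42.75 11 [420. 308.]
42.75 -11 [415. 355.]
```

View pics/w2f.png

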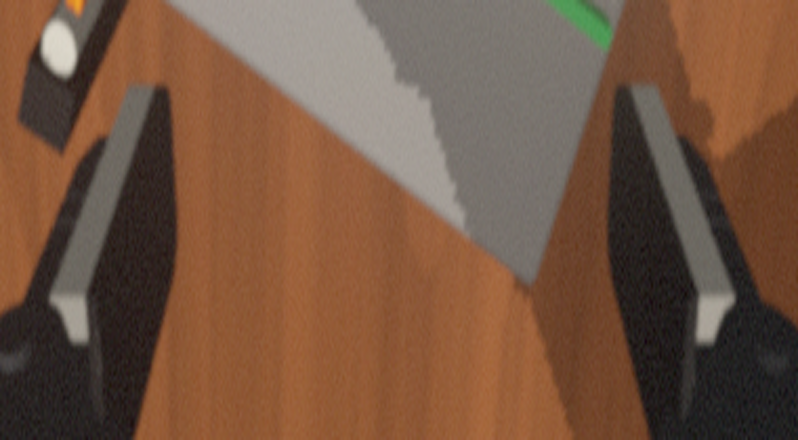

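Run:
```python
from h import *
for n in('w1','w2'):
    st=np.load(f'pics/{n}s.npy');d=np.load(f'pics/{n}.npy');K,Tc=wcam(st)
    def P(u,v): return Tc[:3,:3]@(np.linalg.inv(K)@np.array([u,v,1])*np.median(d[v-2:v+3,u-2:u+3]))+Tc[:3,3]
    for u,v in({'w1':[(330,150),(300,300),(350,335),(500,300),(395,210)],'w2':[(350,50),(300,280),(375,340),(560,400),(455,120)]}[n]):print(n,u,v,P(u,v).round(1))
    # pad
    im=cv2.imread(f'pics/{n}.png')
```

```text
w1 330 150 [525.9  20.4  59.4]
w1 300 300 [544.1 170.7  59.3]
w1 350 335 [488.8 207.5  59.8]
w1 500 300 [303.1 182.8  -0.6]
w1 395 210 [468.2  64.   93.7]
w2 350 50 [522.3  32.6  59.4]
w2 300 280 [541.3 171.   59.6]
w2 375 340 [485.8 212.7  59.3]
w2 560 400 [469.6 137.7 203. ]
w2 455 120 [470.1  66.1  93.2]
```

Run:
```python
from h import *
st=np.load('pics/w2s.npy')
p=lambda u,v,z:plane(st,u,v,z)
D=lambda a,b:np.linalg.norm(a-b)
A=p(276,127,66);B=p(467,217,66);C=p(239,219,66);E=p(418,296,66);F=p(541,100,60);G=p(383,360,60)
print('130:',D(A,B),D(C,E),'60:',D(A,C),D(B,E),'195:',D(F,G))
print(A,B,C,E,F,G)
T=np.array([594.5,118.5,-.358])
for q in(A,B,C,E,F,G):print(w2tray(T,q).round(1))
```

```text
130: 125.87674020339087 124.95529560532222 60: 58.70076486417405 58.61208107927889 195: 190.36015177926694
[560.45585377  75.77606505  66.        ] [442.22123151 118.96782146  66.        ] [580.81441925 130.83338615  66.        ] [463.41117535 173.61544106  66.        ] [411.48546736  49.79293818  60.        ] [478.1601617  228.09457171  60.        ]
[-16.9 -51.9]
[-142.8  -52.9]
[-17.1   6.8]
[-142.1    5.7]
[-147.3 -128.5]
[-147.4   61.9]
```

```bash
python3 -m creep '[[[-2,-1,-30],[0,0,0],1],[[-2,-1,-55],[0,0,0],1],[[-2,-1,-75],[0,0,0],1],[[-2,-1,-82],[0,0,0],1],[[-2,-1,-82],[0,0,0],1],[[-2,-1,-82],[0,0,0],1]]'
python3 - <<'E'
from h import *
s=arm.read_state();np.save('pics/w3s.npy',np.concatenate([s['position'],s['ee_rot']]));T=np.array([594.2,118.9,-.356]);print(w2tray(T,s['position']))
snap('wrist','w3')
E
```

```text
clock: 2.83
position: [530.5, 153.7, 53.9]
ee_rot: [-0.025, 0.707, -0.706, 0.027]
contact_force: [0.5, -0.4, 0.3]
gripper_width: 85.3
[-71.83674491  10.41552717]
```

View pics/w3.png

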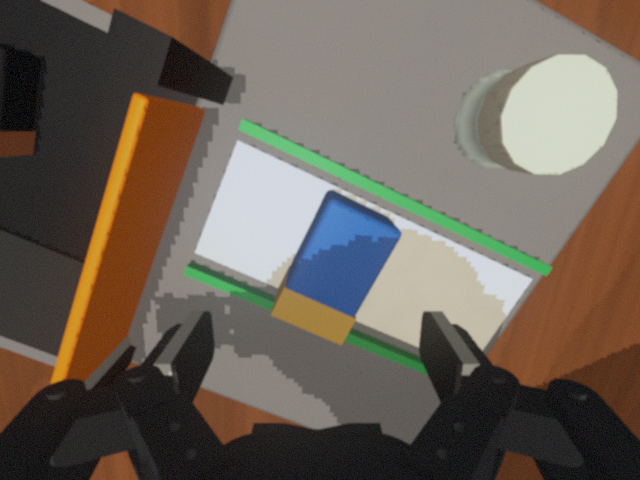

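```bash
python3 -m creep '[[[5,-2,0],[0,0,0],1],[[10,-4,0],[0,0,0],1],[[15,-6,0],[0,0,0],1],[[20,-7.5,0],[0,0,0],1],[[20,-7.5,0],[0,0,0],1],[[20,-7.5,0],[0,0,0],1]]'
python3 - <<'E'
from h import *
s=arm.read_state();np.save('pics/w4s.npy',np.concatenate([s['position'],s['ee_rot']]));T=np.array([594.2,118.9,-.356]);print(w2tray(T,s['position']))
snap('wrist','w4')
E
```

```text
clock: 3.38
position: [550.7, 145.9, 53.6]
ee_rot: [-0.025, 0.707, -0.706, 0.027]
contact_force: [-2.6, 0.1, 6.0]
gripper_width: 85.3
[-50.15081124  10.143187  ]
```

View pics/w4.png

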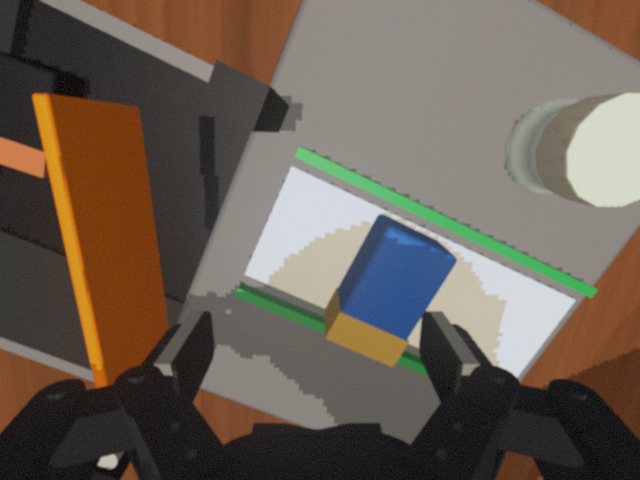

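```bash
python3 -m creep '[[[0,0,2],[0,0,0],1],[[3,-1,2],[0,0,0],1],[[6,-2,2],[0,0,0],1],[[9,-3.3,2],[0,0,0],1],[[11,-4,2],[0,0,0],1],[[11,-4,2],[0,0,0],1]]'
python3 - <<'E'
from h import *
s=arm.read_state();T=np.array([594.2,118.9,-.356]);print(w2tray(T,s['position']))
snap('wrist','w5')
E
```

```text
clock: 3.93
position: [561.0, 142.2, 55.1]
ee_rot: [-0.026, 0.707, -0.706, 0.027]
contact_force: [-3.8, 1.9, 6.1]
gripper_width: 85.4
[-39.20817017  10.26457321]
```

View pics/w5.png

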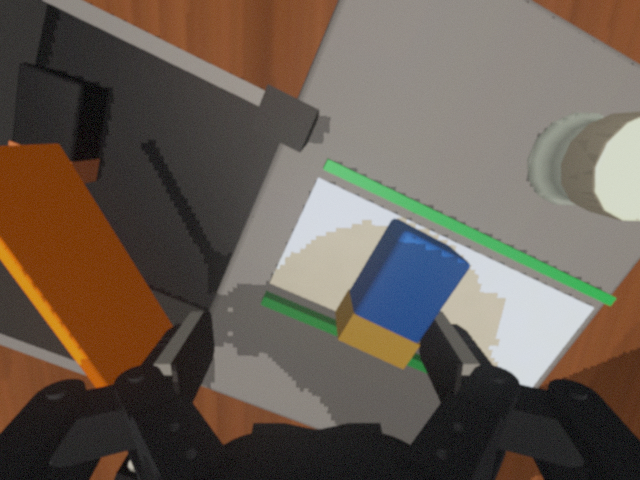

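```bash
cat >> h.py <<'E'
def projf(st,p,k=0.972):
    K,T=wcam(st);q=np.linalg.inv(T)@np.append(p,1);return np.array([K[0,0]*k*q[0]/q[2]+K[0,2],K[1,1]*k*q[1]/q[2]+K[1,2]])
def planef(st,u,v,z,k=0.972):
    K,_=wcam(st);return plane(st,K[0,2]+(u-K[0,2])/k,K[1,2]+(v-K[1,2])/k,z)
E
python3 - <<'E'
from h import *
s=arm.read_state();st=np.concatenate([s['position'],s['ee_rot']]);m=R.from_quat(st[3:]).as_matrix()
for x in(42.75,-42.75):
  for y in(-13,-27):
    print(x,y,projf(st,st[:3]+m@np.array([x,y,11])).round(),)
F=[((-15,-52,66),(328,165)),((-145,-52,66),(613,299)),((-15,8,66),(265,299))]
r=least_squares(lambda q:np.concatenate([projf(st,tray2w(q,np.array(p)))-mm for p,mm in F]),[594,118,-.36]);T=r.x;print(T,r.fun.round(1))
print('tcp',w2tray(T,st[:3]))
for c in[(338,340),(405,366),(468,265),(398,223)]:print('block',w2tray(T,planef(st,*c,82)).round(1))
bc=st[:3]+m@np.array([42.75,-27,11]);print('B',w2tray(T,bc))
# flap: bottom far edge & top far corner
for c in[(0,150),(62,145)]:print(w2tray(T,planef(st,*c,108)),w2tray(T,planef(st,*c,63)))
E
```

```text
42.75 -13 [417. 307.]
42.75 -27 [427. 324.]
-42.75 -13 [210. 307.]
-42.75 -27 [200. 324.]
[ 5.92670227e+02  1.17447036e+02 -3.55028136e-01] [ 0.3  0.1 -2.5 -0.9  2.1 -0.1]
tcp [-38.33368805  12.14721846]
block [-45.1   4.5]
block [-74.    4.1]
block [-73.8 -42.2]
block [-43.8 -45.4]
B [-72.63393264 -15.69186511]
[ 63.27280212 -23.763961  ] [98.68157862 -5.7366025 ]
[ 49.52857797 -31.3698442 ] [ 77.99420122 -17.18474059]
```

```bash
python3 -m creep '[[[3,-1,0],[0,0,0],1],[[5.5,-2,0],[0,0,0],1],[[7.5,-2.8,0],[0,0,0],1],[[7.5,-2.8,0],[0,0,0],1]]'
python3 - <<'E'
from h import *
s=arm.read_state();np.save('pics/w6s.npy',np.concatenate([s['position'],s['ee_rot']]))
snap('wrist','w6');snap('scene','s6')
E
```

```text
clock: 4.32
position: [568.1, 138.9, 54.9]
ee_rot: [-0.026, 0.707, -0.707, 0.026]
contact_force: [-3.6, 1.1, 5.4]
gripper_width: 85.5
```

View pics/w6.png

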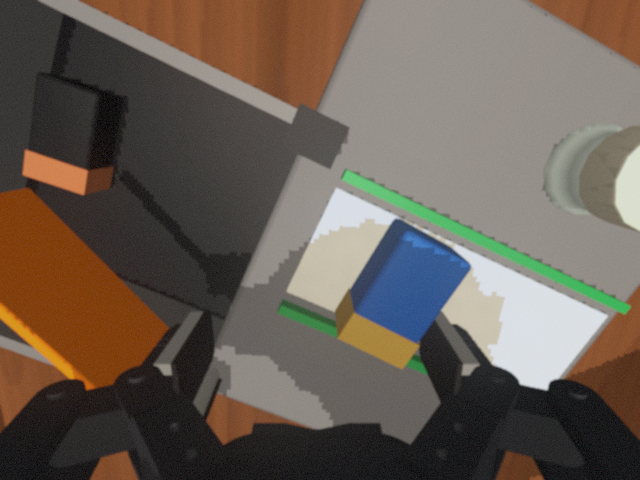

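View pics/s6.png

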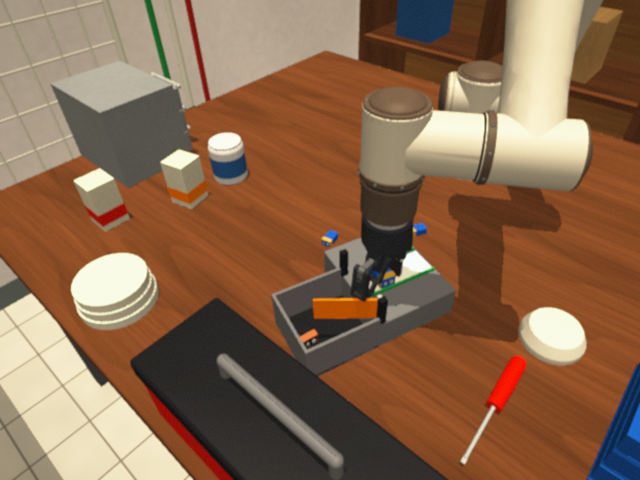

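```bash
python3 -m creep '[[[3,-1.2,0],[0,0,0],1],[[6,-2.5,0],[0,0,0],1],[[9,-4,0],[0,0,0],1],[[11,-5,0],[0,0,0],1],[[11,-5,0],[0,0,0],1]]'
python3 - <<'E'
from h import *
s=arm.read_state();np.save('pics/w7s.npy',np.concatenate([s['position'],s['ee_rot']]))
snap('wrist','w7')
E
```

```text
clock: 4.83
position: [579.2, 133.4, 54.2]
ee_rot: [0.026, -0.707, 0.707, -0.026]
contact_force: [-1.7, -0.6, 3.3]
gripper_width: 85.1
```

View pics/w7.png

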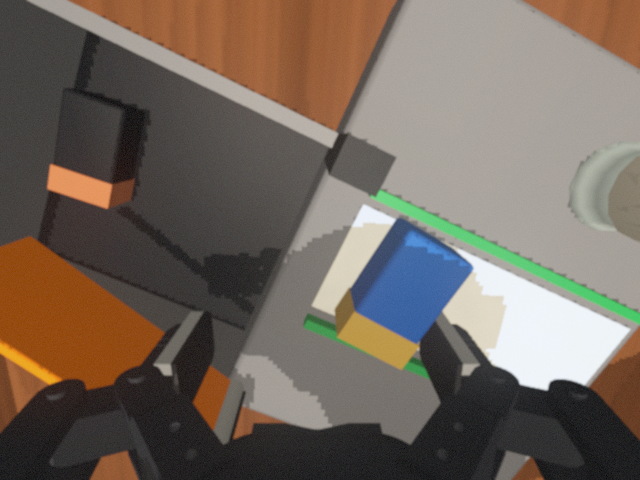

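Run:
```python
from h import *
st=np.load('pics/w7s.npy')
F=[((-15,-52,66),(380,196)),((-15,8,66),(308,322)),((0,-60,115),(340,136))]
r=least_squares(lambda q:np.concatenate([projf(st,tray2w(q,np.array(p)))-mm for p,mm in F[:2]]),[594,118,-.36]);print(r.x,r.fun.round(1))
T=np.array([593.2,117.8,-.356])
print('tcp',w2tray(T,st[:3]))
q=w2tray(T,planef(st,32,237,63));print(q,np.arctan2(q[0],52-q[1]))
for c in[(336,335),(405,367),(471,265),(400,222)]:print('block',w2tray(T,planef(st,*c,82)).round(1))
```

```text
[ 5.92536057e+02  1.17112272e+02 -4.02284159e-01] [-0.1  0.2  0.1 -0.3]
tcp [-18.56629941   9.7832553 ]
[100.49718367  20.50486157] 1.2670978913472282
block [-23.4   0.1]
block [-54.    1.7]
block [-54.5 -45.1]
block [-24.3 -48.4]
```

```bash
python3 -m creep '[[[3,-1.3,0],[0,0,-0.005],1],[[6.5,-2.8,0],[0,0,-0.01],1],[[10,-4.3,0],[0,0,-0.015],1],[[13.5,-5.8,0],[0,0,-0.02],1],[[17,-7.3,0],[0,0,-0.025],1],[[19,-8.2,0],[0,0,-0.03],1],[[19,-8.2,0],[0,0,-0.03],1]]'
python3 - <<'E'
from h import *
s=arm.read_state();np.save('pics/w8s.npy',np.concatenate([s['position'],s['ee_rot']]))
snap('wrist','w8')
E
```

```text
clock: 5.47
position: [598.5, 125.5, 54.2]
ee_rot: [0.015, -0.707, 0.707, -0.016]
contact_force: [-0.4, -1.2, 1.0]
gripper_width: 85.2
```

View pics/w8.png

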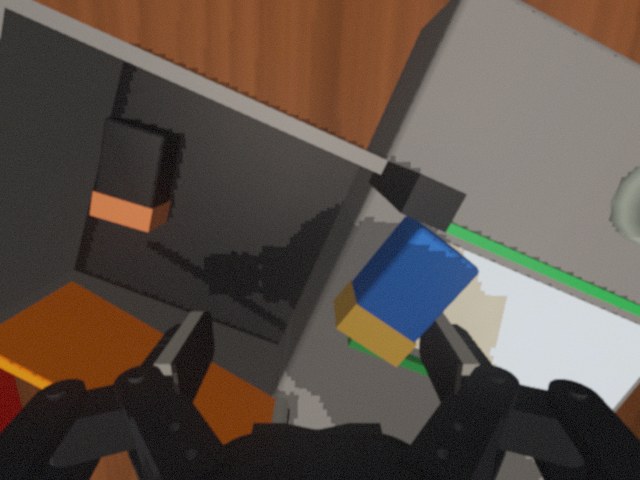

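Run:
```python
from h import *
st=np.load('pics/w8s.npy');T=np.array([593.2,117.8,-.356])
print('tcp',w2tray(T,st[:3]),projf(st,tray2w(T,(-15,-52,66))),projf(st,tray2w(T,(-6,-54,115))))
for c in[(335,330),(402,366),(477,268),(408,220)]:print('block',w2tray(T,planef(st,*c,82)).round(1))
q=w2tray(T,planef(st,72,283,63));print(q,np.arctan2(q[0],52-q[1]))
m=R.from_quat(st[3:]).as_matrix();print('B',w2tray(T,st[:3]+m@np.array([42.75,-27,11])))
```

```text
tcp [2.31158901 9.04261005] [417.03457856 214.784344  ] [443.76541203 236.61531514]
block [-1.6 -2.4]
block [-32.    2.1]
block [-37.8 -44.6]
block [ -7.3 -50.6]
[103.14211772  30.08903513] 1.3614734130168533
B [-32.81603165 -17.71768647]
```

```bash
python3 -m creep '[[[-4,1.5,0],[0,0,0],1],[[-8,3,0],[0,0,0],1],[[-7.5,0.5,0],[0,0,0.05],1],[[-7,-2.5,0],[0,0,0.1],1],[[-7,-2.5,0],[0,0,0.1],1]]'
python3 - <<'E'
from h import *
s=arm.read_state();np.save('pics/w9s.npy',np.concatenate([s['position'],s['ee_rot']]))
st=np.load('pics/w9s.npy');T=np.array([593.2,117.8,-.356])
m=R.from_quat(st[3:]).as_matrix();print('B',w2tray(T,st[:3]+m@np.array([42.75,-27,11])))
snap('wrist','w9')
E
```

```text
clock: 5.93
position: [590.3, 123.0, 54.5]
ee_rot: [0.051, -0.705, 0.705, -0.051]
contact_force: [-1.0, -1.5, 1.8]
gripper_width: 85.3
B [-36.79419924 -26.31644841]
```

View pics/w9.png

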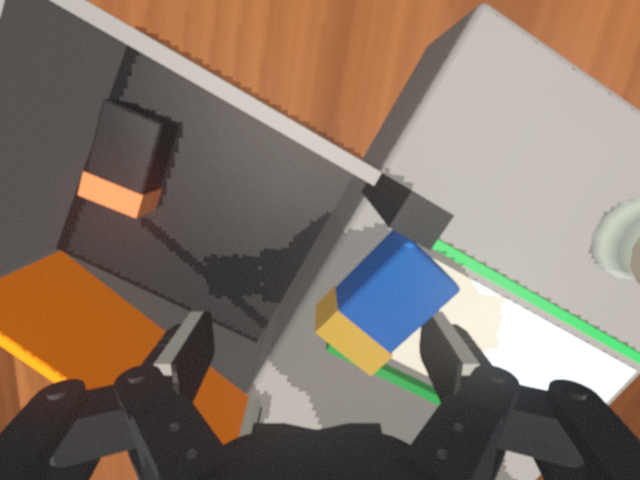

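```bash
python3 -m creep '[[[3,-1.1,0],[0,0,0],1],[[6,-2.2,0],[0,0,0],1],[[9,-3.3,0],[0,0,0],1],[[12,-4.5,0],[0,0,0],1],[[14,-5.2,0],[0,0,0],1],[[14,-5.2,0],[0,0,0],1]]'
python3 - <<'E'
from h import *
s=arm.read_state();np.save('pics/w10s.npy',np.concatenate([s['position'],s['ee_rot']]))
st=np.load('pics/w10s.npy');T=np.array([593.2,117.8,-.356])
m=R.from_quat(st[3:]).as_matrix();print('B',w2tray(T,st[:3]+m@np.array([42.75,-27,11])))
snap('wrist','w10')
E
```

```text
clock: 6.48
position: [605.4, 117.9, 54.2]
ee_rot: [-0.051, 0.705, -0.705, 0.051]
contact_force: [-0.7, -0.6, 1.3]
gripper_width: 85.4
B [-20.88911112 -25.80001593]
```

View pics/w10.png

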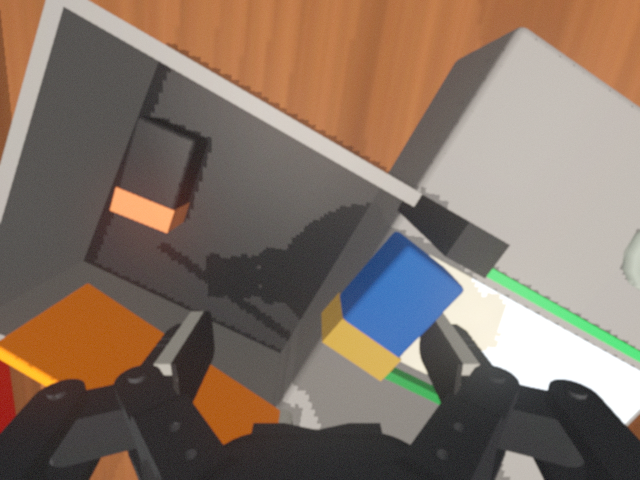

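```bash
python3 -m creep '[[[3,-1.3,0],[0,0,-0.004],1],[[6,-2.5,0],[0,0,-0.008],1],[[9,-3.8,0],[0,0,-0.012],1],[[12,-5,0],[0,0,-0.016],1],[[15,-6.3,0],[0,0,-0.02],1],[[18,-7.6,0],[0,0,-0.025],1],[[21,-8.9,0],[0,0,-0.03],1],[[21,-8.9,0],[0,0,-0.03],1],[[21,-8.9,0],[0,0,-0.03],1]]'
python3 - <<'E'
from h import *
s=arm.read_state();st=np.concatenate([s['position'],s['ee_rot']]);T=np.array([593.2,117.8,-.356])
m=R.from_quat(st[3:]).as_matrix();print('B',w2tray(T,st[:3]+m@np.array([42.75,-27,11])))
snap('wrist','w11')
E
```

```text
clock: 7.28
position: [626.3, 109.0, 54.4]
ee_rot: [-0.04, 0.706, -0.706, 0.04]
contact_force: [0.1, -1.1, 0.8]
gripper_width: 85.4
B [  0.98407343 -25.89567979]
```

View pics/w11.png

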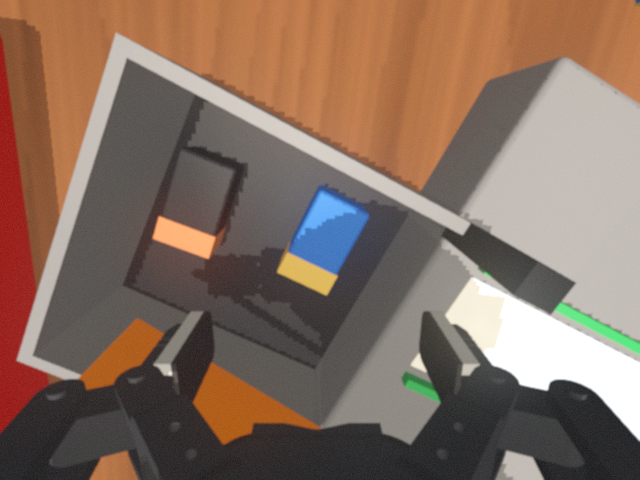

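```bash
python3 -m creep '[[[0,0,15],[0,0,0],1],[[0,0,35],[0,0,0],1],[[0,0,60],[0,0,0],1],[[0,0,90],[0,0,0],1],[[0,0,120],[0,0,0],1],[[0,0,150],[0,0,0],1],[[-40,0,180],[0,0,0],1],[[-80,0,180],[0,0,0],1],[[-110,0,180],[0,0,0],1],[[-110,0,180],[0,0,0],1],[[-110,0,180],[0,0,0],1],[[-110,0,180],[0,0,0],1]]'
python3 -m creep '[[[0,0,0],[0,0,0],1],[[0,0,0],[0,0,0],1],[[0,0,0],[0,0,0],1],[[0,0,0],[0,0,0],1],[[0,0,0],[0,0,0],1],[[0,0,0],[0,0,0],1],[[0,0,0],[0,0,0],1],[[0,0,0],[0,0,0],1]]'
python3 - <<'E'
from h import *
snap('wrist','w12');snap('scene','s12')
E
```

```text
clock: 8.33
position: [516.1, 109.5, 235.0]
ee_rot: [-0.04, 0.706, -0.706, 0.041]
contact_force: [0.1, -0.2, -1.1]
gripper_width: 85.0
clock: 9.0
position: [515.8, 109.1, 234.3]
ee_rot: [0.04, -0.706, 0.706, -0.04]
contact_force: [0.2, -0.5, 0.4]
gripper_width: 85.6
```

View pics/w12.png

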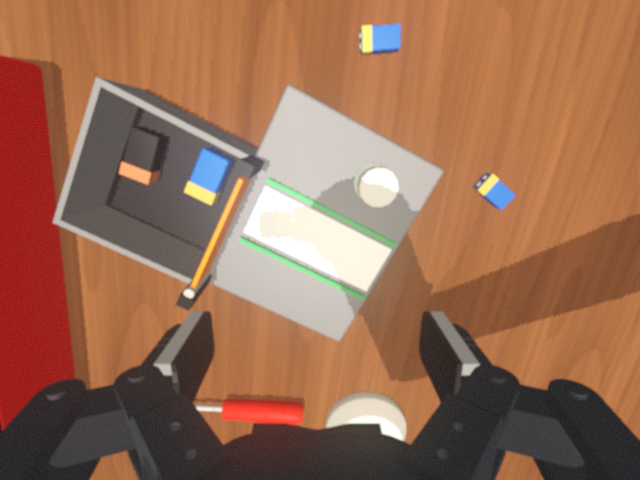

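View pics/s12.png

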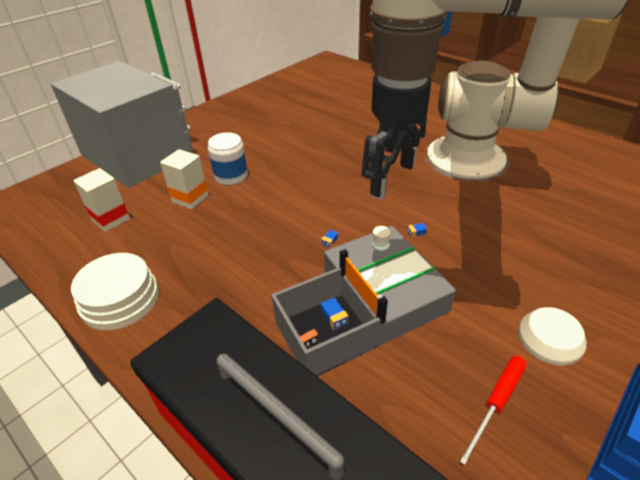

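The flap is shut (leaf from (190,293) to (243,180)). The blue block lies flat in the bin at (208,177), and the other things are where they were.

```bash
python3 -c "
from bench import arm
print(arm.job_done())"
```

```text
the job is handed in; nothing more can be done
None
```

The blue block is in the bin and the flap has swung shut; I handed the job in just after 9 s on the robot's clock. One finger pushed the flap open and held it while the other pushed the block along the lane and over the edge. I then lifted straight up and drew back.

**Final check:** The last wrist and scene pictures show the block flat on the bin floor and the flap closed. The tub, alarm, screwdriver, carton, tin and look-alike blocks appear unmoved. The gripper was clear of everything, and the highest contact reading after a move was about 7 N.

**What did not go cleanly:**
- **Flap not fully open at first:** The fingers don't open wide enough to have the flap fully open before the second finger reached the block. The block slid about 10–15 mm while the flap went from about 0.5 to 1.2 rad. The flap measured about 1.27 rad while the block's front was still about 24 mm short of the doorway, and about 1.36 rad as it reached it. The block never touched the flap in any picture.
- **Block turned:** The block turned about 7° on the way, so I backed off a little and moved the pushing point while still holding the flap.
- **Camera scale:** The wrist camera's picture scale read about 3% small, so I corrected for it in my position estimates.

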